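Shut the water filter's diverter and take off its filler cap

ROBOT

A 6-joint arm with a two-finger parallel gripper is mounted at the origin on a cart in front of the work surface, level with it; the furniture and walls round the work are solid. World frame = base frame: x ahead of the robot, y to its left, z up, the work surface at z = 0. Lengths are in mm, angles in rad, forces in N, time in s.
With the tool pointing down it reaches from about 400 to 925 mm from the base axis. Payload 12.5 kg.
Tool frame: the origin (TCP) lies midway between the tips of the shut fingers; the grasp point (between the pads) lies 19 mm behind it (env.pinch_z is the z of the grasp point in the tool frame, in mm); z points along the fingers, y is the line along which they close (so a half turn about z gives the same grasp; the last joint's range is limited). The gripper opens to 95 mm and grips with 3 to 60 N. Pads are 20 mm wide; open, the fingers measure 119 mm over their backs; the gripper's body (75 mm by 180 mm) begins 59 mm behind the grasp point.
Start: joints at [-1.272, 0.491, 1.559, -0, 1.092, -0.106], TCP at [246.171, -574.497, 214.661] pointing down, gripper open.
Joint ranges: [-3.1, 3.1], [-0.84, 2.19], [0.05, 2.79], [-1.13, 4.28], [0.06, 2.93], [-2.69, 2.69]. Speed limits (rad/s): [2.22, 2.22, 2.79, 3.14, 3.14, 3.14].

INTERFACE

Orientations are given as [roll, pitch, yaw] about the fixed x, y, z axes, in that order (R = Rz(yaw) Ry(pitch) Rx(roll)).
In Python, from cell import env, eyes gives the robot as it stands.
- The arm moves only by the shell command python3 -m inch 'ROWS'. ROWS is JSON, a list of rows, each a list of 3 entries, a list of its own where there are three numbers: the shift along the tool's x, y, z in units of 60 mm (1.0 is 60 mm), then the turn about the tool's z in units of 5 degrees (1.0 is 5 degrees), then the closure, from -1 (fully open) to 1 (shut). In form: [[[tx, ty, tz], turn, claw], ...]. A call has exactly 10 rows; each row shifts and turns the commanded pose from where the row before left it, along the tool's axes as they then stand; what a row does not reach is not made up. A row lasts 1/8 s, in which the tool goes at most 62.5 mm and 10.7 degrees, less where a joint would pass 70% of its speed; a pose out of reach is approached as far as the arm can. A call is refused whole if a number of a shift passes 1 or a number of a turn 1, either way. A call with a gripper value outside its range is refused whole. The fingers move at their own pace and stop on an object; the grip force is fixed at half the most. Time passes only in rows, so rows that do not move let the fingers close, or fill a call up. It gives the time, the measured TCP pose, the force, the opening and the grip force at its end, in the units of the state.
- env.state(): the state, without advancing time (a new reading comes with each control period).
- eyes.read_camera(name): name is "side" or "top"; returns a dict with "pixels" (480x640x3 uint8, red, green, blue), "fx", "fy", "cx", "cy" (pixels), "distortion" ([k1, k2, p1, p2, k3] as OpenCV has them; the pictures are not rectified), "extrinsics" (4x4, takes a point from world to camera coordinates). Camera axes: x right, y down, z forward; pixel columns grow to the right and rows downward; lengths in mm; the calibration is good to about 2 mm. A picture is of the moment at which its call begins. There is no depth.
- env.job_done(): hands the job in; it is judged then, once.
Trained networks look in a picture, given as the dict that the camera call returned (one of the last four; its "shot" number tells which), for a name from the list of things; names that differ only in an ending like _2 or _b are one class to them, and where a whole thing is asked for, a point or a joint stands for the part that bears it (a point fixed in the world has none). Each returns a list of dicts, best first, with "score" (0 to 1); they miss things now and then, are a little off and sometimes report something else, mostly with a low value. They report only what shows in the picture. A call takes as long as a camera call.
- eyes.boxes_of(name, picture): "centre" ([row, column] in pixels, amid what is visible of it).
- eyes.cut_out(name, picture): "mask" (480x640 bool, what is visible of it) and "centre" ([row, column] in pixels, amid what is visible of it).
- eyes.spot_point(name, picture): "centre" ([row, column] in pixels: a listed point, or the origin of a listed thing).
The state is a dict: "t": time; "joints": joint angles; "qvel": joint speeds; "tau": joint torques, N m; "eef_pos": TCP position; "tcp_rot": TCP orientation; "ft_force": force on the tool from outside, world axes, zero at the start; "moment": the same for the moment, N m; "opening": opening from 0.0 (shut) to 1.0 (fully open); "grip_force": force on a finger pad.
Only numpy, scipy, OpenCV 4.12 (cv2) and the standard library are available. Lean on these libraries where they do the work, as an engineer would, in place of code of your own. Each camera call takes 0.05 s, during which the arm holds its last target. There are 200 camera calls.

TASK

Get the worktop water filter ready for refilling: first slide the grip on its top along the track until it is in line with the pair of raised ribs at mid-track (both outlets shut), and leave it there. Then unlock the round filler cap by its bar and take it off; nobody knows whether it loosens clockwise or anticlockwise, so find out by trying: if it soon stops dead one way, turn it the other way. Finish while holding the cap in the gripper, still and upright, about 8 cm above the filter's top; leave everything else where it stands.

Things in the scene. Friction and masses are not known exactly. Their poses are not given: they have to be found in the camera images.
- filter: the water filter: a white flat box fixed to the worktop, 120 (its x) x 260 (its y) x 75 mm tall. Origin: centre of its underside; z up; x points to its back, away from the two short round outlets on its front face, y to its left. Its flat top is 75 mm above the origin. The cap is on the left half of the top, the slide track on the right half.
- shut_mark (a point): the target of the slider: middle of the track's upper face, 80 mm above the worktop, at (0, -55, 80) mm in the filter's frame. A raised dark rib, 14 mm long, lies on the filter's top on either side of the track here, in line with each other along the filter's x.
- opening (a point): centre of the filler opening (46 mm across) in the filter's top, at (0, 65, 75) mm in the filter's frame. Wall cabinets with their front at about x = 0.6 m hang 0.53 m above the worktop behind it: lift no higher than needed.
- shutter (a joint): position of the slider in m, 0 at the right end (the filter's -y end) of its track to 0.080 at the left end, along the filter's +y; 0.040 is in line with the ribs. It starts between 0 and 0.020. It takes about 1.5 N to slide and stays where it is left.
- shutter_top (a point): centre of the top of the slider's grip: a block 28 mm (filter's x) x 16 mm (filter's y, along the track) x 28 mm tall, with a thin ridge across its top and a small pointer on each side at its foot. The grip stands 1 mm above the 5 mm high track, so its top is 109 mm above the worktop.
- cap: the filler cap, about 90 g: a round flange 64 mm across and 6 mm thick lying on the filter's top, with an upright bar to grip, 46 mm long (cap's x), 14 mm wide, top 34 mm above the flange's underside; a lugged stem reaches 30 mm down. Origin: centre of the flange's underside, 75 mm above the worktop when fitted; z up. Locked, its yaw is 45 degrees (3 either way) in the filter's frame.
- cap_bar (a point): top of the cap's bar, 34 mm above the cap's origin. The cap has a twist lock whose hand differs from run to run and cannot be seen. Wrong way: it stops dead after about 12 degrees (6 to 18). Right way: it turns easily (under 0.1 N m), is free to lift from about 53 degrees on (60 is safe) and meets a stop at about 76 (68 to 84). Turned back it locks again. While locked it lifts only 2 mm.
- mill_2: bystander: small shaker with a rounded grey top, 44 mm across, 90 mm tall, close beside the filter's right end. Origin: centre of its underside. Leave it alone.
- spice_jar_2: bystander: spice jar with a lid, 45 mm across, 106 mm tall, close beside the filter's right end. Origin: centre of its underside. Leave it alone.
- mill_1: bystander: turned wooden pepper mill, 58 mm across, 160 mm tall, behind the filter. Origin: centre of its underside. Leave it alone.
- box_1: bystander: cardboard tea box, 72 x 71 x 112 mm tall, behind the filter. Origin: centre of its underside. Leave it alone.
- tub_1: bystander: food tub, 72 mm across, 71 mm tall, behind the filter. Origin: centre of its underside. Leave it alone.
- egg_timer: bystander: round kitchen timer, 63 mm across, 53 mm tall, behind the filter. Origin: centre of its underside. Leave it alone.
- mug_1: bystander: mug, 77 mm across (107 mm with the handle), 90 mm tall, close beside the filter's left end. Origin: centre of its underside (handle included). Leave it alone.

How it is judged:
By the outcome, as a careful person would: the job done as asked, in the order asked, and still so for the second after the job is handed in, while the arm keeps its last pose, push and grip.
It also fails if it takes over 61 s, if anything falls off the work surface, if the arm or the gripper's body presses on something with over 40 N, if the wrist force passes 120 N, or if a joint passes its speed limit or range.

## Working session

There is one attempt and no reset: what is moved stays moved. The work goes in short steps, Python scripts to look and compute and a shell command to move; the robot and the scene stay as the last step left them, time stands still between calls to the robot, and variables do not carry over. Pictures are saved under pics/ and viewed, at most 10 in all, crops included, and the job is handed in when it is done.

```bash
mkdir -p pics; cat > h.py <<'E'
import numpy as np, cv2
from cell import env, eyes
def cam(n):
    return eyes.read_camera(n)
def KD(p): 
    return np.array([[p['fx'],0,p['cx']],[0,p['fy'],p['cy']],[0,0,1.]]),np.array(p['distortion'],float)
def ray(p,rc):
    K,D=KD(p); u=cv2.undistortPoints(np.array([[[rc[1],rc[0]]]],float),K,D)[0,0]
    E=np.array(p['extrinsics']); R,t=E[:3,:3],E[:3,3]
    return -R.T@t, R.T@np.array([u[0],u[1],1.])
def atz(p,rc,z):
    o,d=ray(p,rc); return o+d*(z-o[2])/d[2]
def proj(p,X):
    K,D=KD(p);E=np.array(p['extrinsics'])
    return cv2.projectPoints(np.atleast_2d(X).astype(float),cv2.Rodrigues(E[:3,:3])[0],E[:3,3],K,D)[0][:,0]
def two(p,a,q,b):
    (o1,d1),(o2,d2)=ray(p,a),ray(q,b)
    s=np.linalg.lstsq(np.c_[d1,-d2],o2-o1,rcond=None)[0]
    A,B=o1+s[0]*d1,o2+s[1]*d2
    return (A+B)/2,np.linalg.norm(A-B)
E
python3 - <<'E'
from h import *
np.set_printoptions(precision=1,suppress=True)
P={n:cam(n) for n in('top','side')}
for n,p in P.items():
    cv2.imwrite(f'pics/{n}0.png',p['pixels'][:,:,::-1])
    print(n,ray(p,(240,320)))
for k,z in dict(filter=0,shut_mark=80,opening=75,shutter_top=109,cap=75,cap_bar=109,mill_2=0,spice_jar_2=0,mug_1=0,mill_1=0,box_1=0).items():
    for n,p in P.items():
        for r in eyes.spot_point(k,p)[:2]: print(k,n,round(r['score'],2),np.array(r['centre']),atz(p,r['centre'],z))
print(env.state(),env.pinch_z)
E
```

```text
top (array([ 444.8,  -30.3, 1089.6]), array([ 0.2,  0. , -1. ]))
side (array([ 573.9, -822.4,  602.5]), array([-0. ,  0.8, -0.5]))
filter top 0.57 [311.5 344.9] [477.8 -60.2   0. ]
filter side 0.87 [281.3 290.6] [483.6 -60.7   0. ]
shut_mark top 0.95 [320.1 374.9] [ 461.9 -109.8   80. ]
shut_mark side 0.7 [269.  275.7] [ 464.7 -125.    80. ]
shut_mark side 0.58 [231.1 293.2] [487.6   8.5  80. ]
opening side 0.57 [234.5 291.8] [484.8   3.   75. ]
shutter_top top 0.6 [322.5 395.2] [ 458.2 -141.4  109. ]
shutter_top side 0.58 [260.2 271.9] [ 461.  -137.1  109. ]
cap top 0.82 [300.7 309.3] [492.5   3.9  75. ]
cap side 0.9 [231.8 292.3] [485.   13.7  75. ]
cap side 0.7 [332.5 241.1] [ 426.3 -286.9   75. ]
cap_bar top 0.41 [313.1 435.6] [ 475.3 -209.1  109. ]
mill_2 top 0.93 [350.6 420.1] [ 409.  -200.7    0. ]
mill_2 top 0.77 [189.3 444. ] [ 714.9 -245.4    0. ]
mill_2 side 0.93 [351.6 416.5] [ 716.4 -253.9    0. ]
mill_2 side 0.67 [336.2 240.9] [ 406.5 -220.1    0. ]
spice_jar_2 top 0.7 [187.6 438.1] [ 717.9 -234.     0. ]
spice_jar_2 top 0.58 [313.9 431.9] [ 477.1 -222.     0. ]
spice_j
[... 198 characters left out ...]
. ]
mill_1 top 0.93 [350.6 420.1] [ 409.  -200.7    0. ]
mill_1 top 0.77 [189.3 444. ] [ 714.9 -245.4    0. ]
mill_1 side 0.93 [351.6 416.5] [ 716.4 -253.9    0. ]
mill_1 side 0.67 [336.2 240.9] [ 406.5 -220.1    0. ]
box_1 top 0.7 [179.4 389.1] [ 731.4 -139.6    0. ]
box_1 side 0.96 [311.9 413.7] [ 725.9 -152.8    0. ]
{'t': 1.2, 'joints': array([-1.3,  0.5,  1.6, -0. ,  1.1, -0.1]), 'qvel': array([-0.,  0.,  0.,  0.,  0., -0.]), 'tau': array([ -0. , -61.2, -25.8,   0.1,   0. ,   0. ]), 'eef_pos': array([ 246.2, -574.5,  214.7]), 'tcp_rot': array([3.1, 0. , 0.4]), 'ft_force': array([-0.6,  0.6,  0.2]), 'moment': array([-0.,  0., -0.]), 'grip_force': 0.0, 'opening': 1.0026161050310303} -18.8
```

```bash
python3 - <<'E'
import cv2
a=cv2.imread('pics/top0.png')[240:390,210:460]; b=cv2.imread('pics/side0.png')[180:360,180:380]
cv2.imwrite('pics/c1.png',cv2.resize(a,None,fx=3.2,fy=3.2,interpolation=2))
cv2.imwrite('pics/c2.png',cv2.resize(b,None,fx=3.3,fy=3.3,interpolation=2))
E
```

```text
(no output)
```

View pics/c1.png

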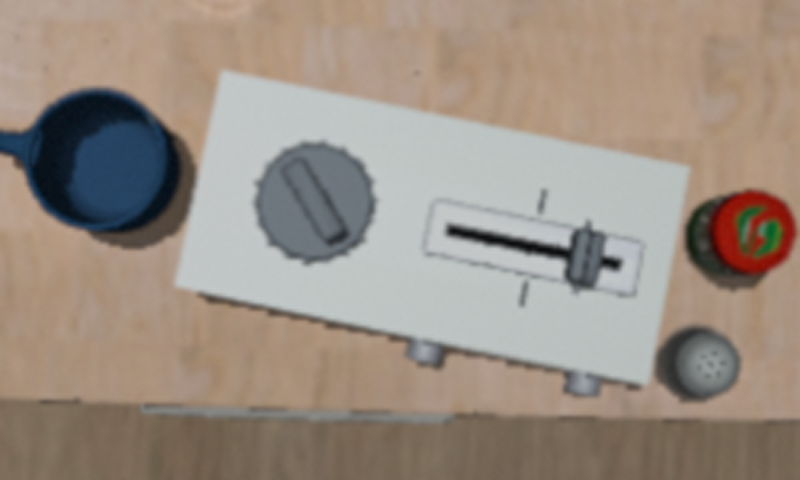

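View pics/c2.png

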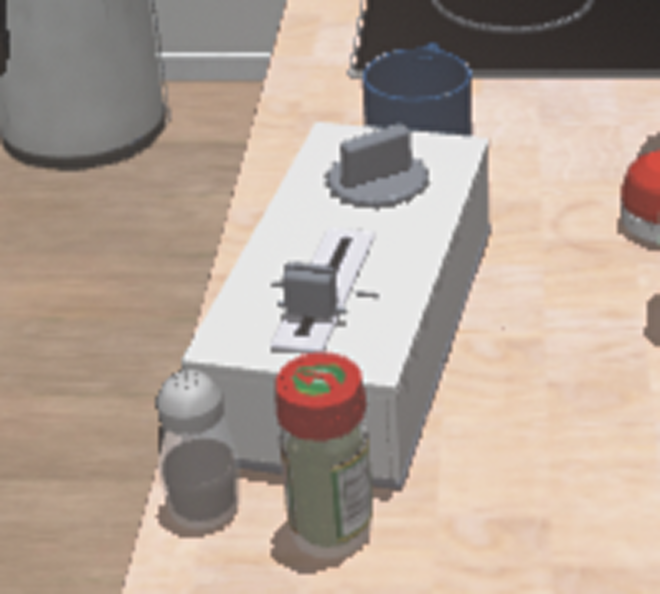

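The top view shows the filter with its top corners at crop pixels (222,70), (690,165), (645,385) and (177,288). The slider is near (586,256), the ribs are at (543,201) and (524,293), and the cap is near (315,202). I'll fit the pose from these.

```bash
cat > m.py <<'E'
from h import *
from scipy.optimize import least_squares
np.set_printoptions(precision=1,suppress=True)
P={n:cam(n) for n in('top','side')}
c=lambda x,y:(240+y/3.2-.35,210+x/3.2-.35)
s=lambda x,y:(180+y/3.3-.35,180+x/3.3-.35)
F=[('top',c(222,70),(60,130,75)),('top',c(690,165),(60,-130,75)),('top',c(645,385),(-60,-130,75)),('top',c(177,288),(-60,130,75)),
('top',c(533.5,247),(0,-55,75)),('side',s(315,124),(-60,130,75)),('side',s(489,142),(60,130,75)),('side',s(398,386),(60,-130,75)),('side',s(184,364),(-60,-130,75))]
def T(v,X):
    a=v[2];return np.array([v[0]+np.cos(a)*X[0]-np.sin(a)*X[1],v[1]+np.sin(a)*X[0]+np.cos(a)*X[1],X[2]])
def res(v): return np.concatenate([proj(P[n],T(v,X))[0]-np.array(rc)[::-1] for n,rc,X in F])
f=least_squares(res,[478,-60,-.2]);v=f.x
print(v,np.degrees(v[2]),f.fun.reshape(-1,2))
print('mark',T(v,(0,-55,80)),'opening',T(v,(0,65,75)))
for x,y in((588,230),(584,287),(588,255)): print('slider',atz(P['top'],c(x,y),109))
a,b=[atz(P['top'],c(x,y),109) for x,y in((292,164),(338,240))];print('bar',a,b,np.degrees(np.arctan2(*(a-b)[1::-1])))
st=env.state();print(st['tcp_rot'],st['eef_pos'])
E
python3 m.py
```

```text
[477.7 -59.   -0.2] -9.999563996952364 [[ 0.1 -0. ]
 [ 0.3 -0.2]
 [ 1.6 -0.5]
 [-0.3 -0.5]
 [ 0.3 -0.3]
 [-0.  -1. ]
 [-0.4 -1.7]
 [-0.5 -0.3]
 [-0.7 -1.6]]
mark [ 468.2 -113.2   80. ] opening [489.   5.  75.]
slider [ 476.4 -138.1  109. ]
slider [ 446.8 -136.5  109. ]
slider [ 463.4 -138.3  109. ]
bar [506.9  17.3 109. ] [467.9  -7.9 109. ] 32.89884135488059
[3.1 0.  0.4] [ 246.2 -574.5  214.7]
```

```bash
python3 -m inch '[[[0.4,-0.3,0],0,-1],[[0.64,-0.54,0.05],0,-1],[[0.64,-0.54,0.1],0,-1],[[0.64,-0.54,0.1],0,-1],[[0.64,-0.54,0.1],0,-1],[[0.64,-0.54,0.1],0,-1],[[0.64,-0.54,0.1],0,-1],[[0.64,-0.54,0.1],0,-1],[[0.64,-0.54,0.1],0,-1],[[0.5,-0.4,0],0,-1]]'
cat > go.py <<'E'
import sys
from h import *
np.set_printoptions(precision=2,suppress=True)
x,y,z,yaw=map(float,sys.argv[1:5])
s=env.state();p=s['eef_pos'];r=s['tcp_rot'];w=r[2]
d=np.array([x,y,z])-p
print('t',s['t'],p,np.degrees(r),'F',s['ft_force'],'M',s['moment'],'open',s['opening']*95,'q',s['joints'])
for nm,w in(('now',w),('after turn',np.radians(yaw))):
    print(nm,'rows units',np.array([d[0]*np.cos(w)+d[1]*np.sin(w),d[0]*np.sin(w)-d[1]*np.cos(w),-d[2]])/60)
print('turn units',-((yaw-np.degrees(r[2])+90)%180-90)/5)
E
python3 go.py 464 -138.3 85 -10
```

```text
t: 2.55
eef_pos: [460.1, -153.6, 169.4]
tcp_rot: [-3.141, 0.0, 0.406]
ft_force: [0.7, -0.7, 0.5]
opening: 1.001
grip_force: 0.0
t 2.55 [ 460.07 -153.59  169.45] [-179.99    0.01   23.24] F [ 0.65 -0.69  0.54] M [ 0.02 -0.06 -0.01] open 95.09680064930842 q [-0.46  0.35  1.95 -0.    0.84  0.71]
now rows units [ 0.16 -0.21  1.41]
after turn rows units [ 0.02 -0.26  1.41]
turn units 6.648072818196525
```

```bash
python3 -m inch '[[[0,0,0],0.95,-1],[[0,0,0],0.95,-1],[[0,0,0],0.95,-1],[[0,0,0],0.95,-1],[[0,0,0],0.95,-1],[[0,0,0],0.95,-1],[[0,0,0.3],0.95,-1],[[0,0,0.3],0,-1],[[0,0,0.1],0,-1],[[0,0,0],0,-1]]' >/dev/null
python3 go.py 464 -138.3 85 -10
```

```text
t 3.8 [ 459.59 -155.43  127.66] [-180.      0.02  -10.05] F [-0.53  0.02 -0.63] M [ 0.05 -0.01 -0.03] open 95.33875376239267 q [-0.46  0.42  1.99 -0.    0.73  1.28]
now rows units [ 0.02 -0.29  0.71]
after turn rows units [ 0.02 -0.29  0.71]
turn units -0.010124350342692878
```

```bash
python3 -m inch '[[[0.02,-0.29,0],0,-1],[[0,0,0.3],0,-1],[[0,0,0.3],0,-1],[[0,0,0.1],0,-1],[[0,0,0],0,-1],[[0,0,0],0,1],[[0,0,0],0,1],[[0,0,0],0,1],[[0,0,0],0,1],[[0,0,0],0,1]]'
python3 go.py 468.2 -113.2 85 -10
```

```text
t: 5.05
eef_pos: [463.8, -138.5, 85.7]
tcp_rot: [3.141, -0.0, -0.176]
ft_force: [-0.2, 0.5, -0.4]
opening: 0.532
grip_force: 0.0
t 5.05 [ 463.8  -138.51   85.66] [179.99  -0.01 -10.06] F [-0.25  0.46 -0.44] M [ 0.1   0.   -0.03] open 50.53485807769926 q [-0.43  0.49  2.03 -0.    0.63  1.32]
now rows units [-0.   -0.43  0.01]
after turn rows units [-0.   -0.43  0.01]
turn units -0.01207091682955479
```

```bash
python3 -m inch '[[[0,0,0],0,1],[[0,0,0],0,1],[[0,0,0],0,1],[[0,0,0],0,1],[[0,0,0],0,1],[[0,0,0],0,1],[[0,0,0],0,1],[[0,0,0],0,1],[[0,0,0],0,1],[[0,0,0],0,1]]' >/dev/null
python3 go.py 468.2 -113.2 85 -10
```

```text
t 6.3 [ 463.77 -138.47   85.62] [180.    -0.   -10.06] F [-1.   -0.62  0.21] M [ 0.05  0.03 -0.03] open 15.866919913595385 q [-0.43  0.49  2.03 -0.    0.63  1.32]
now rows units [-0.   -0.43  0.01]
after turn rows units [-0.   -0.43  0.01]
turn units -0.011976025246289624
```

```bash
python3 -m inch '[[[0,-0.05,0],0,1],[[0,-0.08,0],0,1],[[0,-0.08,0],0,1],[[0,-0.08,0],0,1],[[0,-0.08,0],0,1],[[0,-0.05,0],0,1],[[0,0,0],0,1],[[0,0,0],0,1],[[0,0,0],0,1],[[0,0,0],0,1]]' >/dev/null
python3 go.py 468.2 -113.2 85 -10; python3 - <<'E'
from h import *
p=cam('top');q=cam('side')
a=cv2.resize(p['pixels'][280:370,320:430,::-1],None,fx=4,fy=4,interpolation=2)
b=cv2.resize(q['pixels'][220:310,230:320,::-1],None,fx=4,fy=4,interpolation=2)
cv2.imwrite('pics/s1.png',np.hstack([a,b]))
E
```

```text
t 7.55 [ 468.21 -113.72   85.64] [180.    -0.01 -10.07] F [ 1.77  0.88 -0.81] M [ 0.31 -0.29 -0.05] open 15.403191841890845 q [-0.38  0.48  2.04 -0.    0.62  1.37]
now rows units [-0.   -0.01  0.01]
after turn rows units [-0.   -0.01  0.01]
turn units -0.013347367477652482
```

View pics/s1.png

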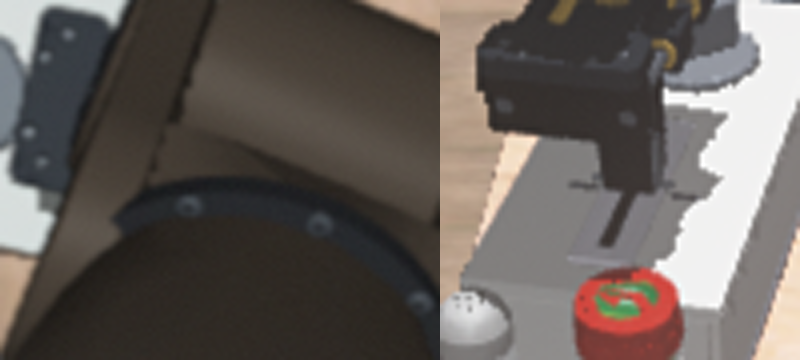

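```bash
python3 -m inch '[[[0,0,0],0,0],[[0,0,0],0,0],[[0,0,0],0,0],[[0,0,0],0,0],[[0,0,0],0,0],[[0,0,0],0,0],[[0,0,-0.3],0,0],[[0,0,-0.6],0,0],[[0,0,-0.5],0,0],[[0,0,0],0,0]]' >/dev/null
python3 -m inch '[[[0,-0.5,0],0,0],[[0,-0.8,0],0,0],[[0,-0.7,0],0,0],[[0,0,0],-1,0],[[0,0,0],-1,0],[[0,0,0],-1,0],[[0,0,0],-1,0],[[0,0,0],-1,0],[[0,0,0],-1,0],[[0,0,0],-1,0]]' >/dev/null
python3 go.py 489 5 90 35; python3 - <<'E'
from h import *
p=cam('top');q=cam('side')
a=cv2.resize(p['pixels'][280:370,310:420,::-1],None,fx=4,fy=4,interpolation=2)
b=cv2.resize(q['pixels'][210:300,230:320,::-1],None,fx=4,fy=4,interpolation=2)
cv2.imwrite('pics/s2.png',np.hstack([a,b]))
for n,p in(('top',p),('side',q)):
  for k,z in(('shut_mark',80),('shutter_top',109),('cap',75),('cap_bar',109)):
    for r in eyes.spot_point(k,p)[:1]: print(n,k,r['score'],atz(p,r['centre'],z))
E
```

```text
t 10.15 [488.7    4.56 168.52] [-179.96    0.08   25.11] F [0.71 0.56 0.7 ] M [-0.03 -0.02  0.04] open 47.44132572690803 q [-0.13  0.36  1.94 -0.    0.84  1.01]
now rows units [ 0.01 -0.    1.31]
after turn rows units [ 0.01 -0.    1.31]
turn units -1.9783761843009358
top shut_mark 0.87 [ 461.30408815 -111.99959313   80.        ]
top shutter_top 0.73 [ 463.99569609 -117.10682633  109.        ]
top cap_bar 0.32 [ 464.98189651 -109.57972666  109.        ]
side shut_mark 0.85 [ 468.91133499 -118.7212728    80.        ]
side shutter_top 0.72 [ 463.03132997 -120.99365642  109.        ]
side cap 0.96 [491.96445637   6.17506523  75.        ]
side cap_bar 0.68 [489.38092355  -5.93655748 109.        ]
```

View pics/s2.png

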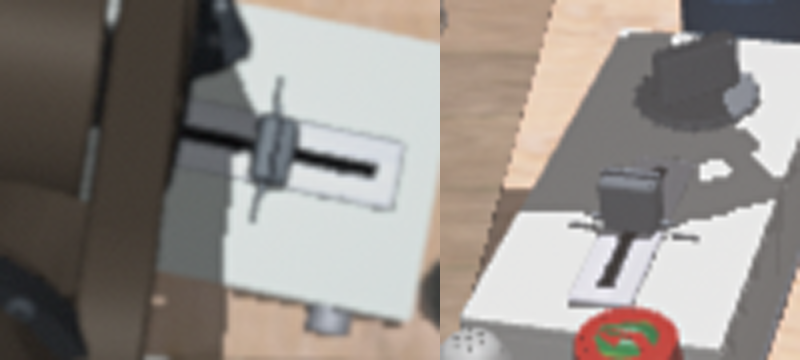

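Slider pointers run straight on from the ribs (top crop, line (281,90) to (254,210), grip at (275,150)); it is aligned once parallax is allowed for. Next is the cap.

```bash
python3 -m inch '[[[0,0,0.2],-1,0],[[0,0,0.4],-1,0],[[0,0,0.4],0,0],[[0,0,0.3],0,0],[[0,0,0.09],0,0],[[0,0,0],0,1],[[0,0,0],0,1],[[0,0,0],0,1],[[0,0,0],0,1],[[0,0,0],0,1]]' >/dev/null
python3 -m inch '[[[0,0,0],0,1],[[0,0,0],0,1],[[0,0,0],0,1],[[0,0,0],0,1],[[0,0,0],0,1],[[0,0,0],0,1],[[0,0,0],0,1],[[0,0,0],0,1],[[0,0,0],0,1],[[0,0,0],0,1]]'
python3 go.py 489 5 85 35
```

```text
t: 13.15
eef_pos: [489.2, 4.5, 86.6]
tcp_rot: [3.141, -0.0, 0.61]
ft_force: [-0.5, 0.9, 6.5]
opening: 0.148
grip_force: 30.0
t 13.15 [489.24   4.51  86.59] [179.98  -0.02  34.94] F [-0.49  0.88  6.52] M [0.03 0.27 0.07] open 14.07515108139614 q [-0.13  0.49  2.02 -0.    0.63  0.84]
now rows units [ 0.   -0.01  0.03]
after turn rows units [ 0.   -0.01  0.03]
turn units -0.011174269624314092
```

```bash
python3 -m inch '[[[0,0,-0.02],0,1],[[0,0,0],0.3,1],[[0,0,0],0.3,1],[[0,0,0],0.3,1],[[0,0,0],0.3,1],[[0,0,0],0.3,1],[[0,0,0],0.3,1],[[0,0,0],0,1],[[0,0,0],0,1],[[0,0,0],0,1]]'>/dev/null
python3 go.py 489 5 85 35
```

```text
t 14.4 [489.13   4.48  87.4 ] [180.     0.    25.95] F [-0.39  0.11 -0.64] M [ 0.   -0.    0.02] open 14.020883480356874 q [-0.13  0.49  2.02 -0.    0.64  0.99]
now rows units [ 0.   -0.01  0.04]
after turn rows units [ 0.   -0.01  0.04]
turn units -1.8097947176012439
```

```bash
python3 -m inch '[[[0,0,0],0.3,1],[[0,0,0],0.3,1],[[0,0,0],0.3,1],[[0,0,0],0.3,1],[[0,0,0],0.3,1],[[0,0,0],0.3,1],[[0,0,0],0.3,1],[[0,0,0],0.3,1],[[0,0,0],0,1],[[0,0,0],0,1]]'>/dev/null
python3 go.py 489 5 85 35
```

```text
t 15.65 [489.13   4.49  87.43] [179.99  -0.    13.96] F [-0.51 -0.25 -0.97] M [-0.01 -0.02 -0.  ] open 13.643078543773143 q [-0.13  0.49  2.02 -0.    0.64  1.2 ]
now rows units [-0.   -0.01  0.04]
after turn rows units [ 0.   -0.01  0.04]
turn units -4.2082989778262005
```

```bash
python3 -m inch '[[[0,0,0],0.5,1],[[0,0,0],0.9,1],[[0,0,0],0.9,1],[[0,0,0],0.9,1],[[0,0,0],0.9,1],[[0,0,0],0.9,1],[[0,0,0],0.9,1],[[0,0,0],0.9,1],[[0,0,0],0.9,1],[[0,0,0],0.7,1]]'>/dev/null
python3 go.py 489 5 85 35; python3 - <<'E'
from h import *
q=cam('side')
b=cv2.resize(q['pixels'][170:300,230:360,::-1],None,fx=4,fy=4,interpolation=2)
cv2.imwrite('pics/s3.png',b)
E
```

```text
t 16.9 [489.15   4.49  87.41] [180.    -0.   -28.17] F [-0.69  0.2  -1.61] M [0.08 0.03 0.  ] open 13.714298782433291 q [-0.13  0.49  2.02 -0.    0.64  1.94]
now rows units [-0.01 -0.01  0.04]
after turn rows units [ 0.   -0.01  0.04]
turn units -12.63457118719669
```

View pics/s3.png

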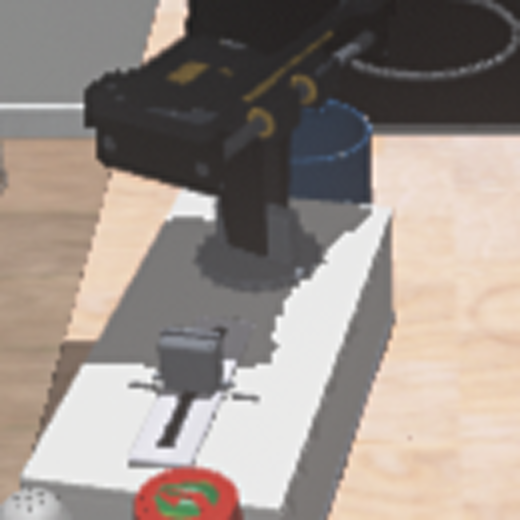

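The bar has turned with the fingers (finger at (245,230), slider still between the ribs), 63° clockwise with no resistance. I'll try lifting.

```bash
python3 -m inch '[[[0,0,-0.03],0,1],[[0,0,-0.05],0,1],[[0,0,-0.05],0,1],[[0,0,-0.05],0,1],[[0,0,0],0,1],[[0,0,0],0,1],[[0,0,0],0,1],[[0,0,0],0,1],[[0,0,0],0,1],[[0,0,0],0,1]]'>/dev/null
python3 go.py 489 4.5 167 -28
```

```text
t 18.2 [489.14   4.5   98.2 ] [180.    -0.   -28.06] F [-0.35 -0.41 -1.18] M [ 0.07  0.06 -0.02] open 13.895125177525092 q [-0.13  0.47  2.01 -0.    0.66  1.93]
now rows units [-0.    0.   -1.15]
after turn rows units [-0.    0.   -1.15]
turn units -0.011234850375382166
```

Free to lift: the force is only the cap's weight.

```bash
python3 -m inch '[[[0,0,-0.1],0,1],[[0,0,-0.2],0,1],[[0,0,-0.25],0,1],[[0,0,-0.25],0,1],[[0,0,-0.2],0,1],[[0,0,-0.15],0,1],[[0,0,0],0,1],[[0,0,0],0,1],[[0,0,0],0,1],[[0,0,0],0,1]]'>/dev/null
python3 -m inch '[[[0,0,0],0,1],[[0,0,0],0,1],[[0,0,0],0,1],[[0,0,0],0,1],[[0,0,0],0,1],[[0,0,0],0,1],[[0,0,0],0,1],[[0,0,0],0,1],[[0,0,0],0,1],[[0,0,0],0,1]]'>/dev/null
python3 go.py 489 4.5 167 -28; python3 - <<'E'
from h import *
q=cam('side')
b=cv2.resize(q['pixels'][150:300,210:360,::-1],None,fx=4,fy=4,interpolation=2)
cv2.imwrite('pics/s4.png',b)
for k,z in(('cap',155),('cap_bar',189)):
    for r in eyes.spot_point(k,q)[:1]: print(k,r['score'],r['centre'],proj(q,[489,4.5,z])[0][::-1])
E
```

```text
t 20.7 [489.15   4.47 167.23] [180.    -0.01 -28.06] F [ 0.35 -0.05 -1.92] M [ 0.06  0.03 -0.02] open 13.840499339671204 q [-0.13  0.36  1.94 -0.    0.84  1.93]
now rows units [-0.  0.  0.]
after turn rows units [-0.  0.  0.]
turn units -0.011272988890618762
cap 0.95 [200.4, 291.6] [200.71537066 292.03467794]
cap_bar 0.56 [186.5, 290.4] [185.55856122 291.2144661 ]
```

View pics/s4.png

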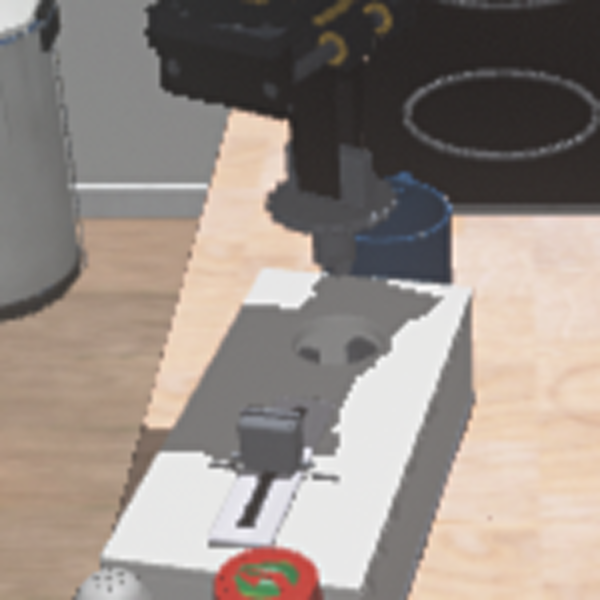

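The cap is held upright (flange at (332,205), stem below it) about 80 mm above the open filler hole at (340,345). The slider is still in line with the ribs.

```bash
python3 -c "
from cell import env
print(env.job_done())"
```

```text
the job is handed in; nothing more can be done
None
```

The job is handed in: the slider sits in line with the ribs, and the cap loosened clockwise and is held still and upright about 80 mm above the filter's top; no verdict came back.

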